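# Start the bar-grip cap on a culture bottle by turning back to the drop, then close it

### The arm

A 6-joint arm with a two-finger parallel gripper is mounted at the origin on the work surface. World frame = base frame: x ahead of the robot, y to its left, z up, the work surface at z = 0. Lengths are in m, angles in rad, forces in N, time in s.
With the tool pointing down it reaches from about 0.35 to 0.775 m from the base axis. Payload 7.3 kg.
Tool frame: the origin (TCP) lies on the centre line of the jaws, within the pads' length; the fingertips stand 11 mm ahead of it and the grasp point (between the pads) lies 8 mm behind it; z points along the fingers, y is the direction in which the jaws open and shut (so a half turn about z gives the same grasp; the last joint's range is limited). The gripper opens to 92 mm and grips with 3 to 60 N. Pads are 19 mm wide; open, the fingers measure 130 mm over their backs; the gripper's body (75 mm by 190 mm) begins 47 mm behind the grasp point.
Start: joints at [1.13, 0.342, 1.524, -0, 1.275, -0.146], TCP at [0.153, 0.502, 0.238] pointing down, gripper open.
Joint ranges: [-2.53, 2.53], [-0.77, 2.02], [0.04, 2.7], [-1, 4.14], [0.28, 2.66], [-3.11, 3.11]. Speed limits (rad/s): [2.57, 2.57, 3.14, 3.14, 3.14, 3.14].

### API

Orientations are given as [roll, pitch, yaw] about the fixed x, y, z axes, in that order (R = Rz(yaw) Ry(pitch) Rx(roll)).
In Python, from cell import robot gives the robot as it stands.
- The arm moves only by the tool jog_arm, never from a script. Its argument "deltas" is one flat list of numbers, 6 for each row, row after row: the shift along the world's x, y, z in units of 0.1 m (1.0 is 0.1 m), then the turn, a rotation vector about the world's x, y, z in units of 90 degrees (1.0 is 90 degrees). A call has 1 to 5 rows; each row is the pose to reach, as a shift and turn from the pose commanded when the call began; what a row does not reach only later rows make up. A row lasts 1/12 s, in which the tool goes at most 41.7 mm and 7.16 degrees, less where a joint would pass 70% of its speed; a pose out of reach is approached as far as the arm can. A call with a number of a shift or a turn outside -1 to 1 is refused whole. A call with a gripper value outside its range is refused whole. "claw" is the opening, from 0 (shut) to 1 (fully open), set as the call begins (left out, the last holds). The fingers move at their own pace and stop on an object; "newtons" is the grip in N (left out, the last holds). Time passes only in rows, so rows that repeat a pose let the fingers close. It gives the time, the measured TCP pose, the force and the opening at its end, in the units of the state.
- robot.observe(): the state, without advancing time (a new reading comes with each control period).
- robot.read_camera(name): name is "scene" or "side" or "wrist"; returns the picture (400x640x3 uint8, red, green, blue); there is no depth.
- robot.camera_params(name): a dict with "fx", "fy", "cx", "cy" (pixels), "k1" (the pictures are not rectified: a ray, as slopes to the right and down, at radius r is drawn at 1 + k1 r^2 times it, then the intrinsics apply), "R" (3x3) and "t" (3): a world point X has camera coordinates R X + t. Camera axes: x right, y down, z forward; pixel columns grow to the right and rows downward; lengths in m; the calibration is good to about 2 mm. A picture is of the moment at which its call begins: read the wrist's pose just before it. camera_params takes no time and is no camera call; for the wrist camera it gives the pose at the moment of the call.
- robot.hand_in(): hands the job in, once; it reports no verdict.
The state is a dict: "time": time; "qpos": joint angles; "qvel": joint speeds; "joint_efforts": joint torques, N m; "tool_pos": TCP position; "tool_rot": TCP orientation; "contact_force": force on the tool from outside, world axes, zero at the start; "torque": the same for the moment, N m; "opening": finger opening in m.
Only numpy, scipy, OpenCV 4.12 (cv2) and the standard library are available. Lean on these libraries where they do the work, as an engineer would, in place of code of your own. Each camera call takes 0.05 s, during which the arm holds its last target. There are 200 camera calls.

### The job

Pick up the bar-grip screw cap from the white block, set it upright on the neck of the bottle clamped on the shaker platform, and gently turn it backward (counter-clockwise from above) until you feel it drop off the start of the thread (unless it landed already dropped). Then turn it forward (clockwise) until it is fully home and squeezes the seal, without forcing it, and let go. Leave the flask, the tube rack and the beaker where they are.

Things in the scene. Friction and masses are not known exactly. Their poses are not given: they have to be found in the camera images.
- cap_grip (a point): Mid-point of the upright bar grip of the loose grey screw cap (about 90 g): bar 54 mm long (x), 30 mm wide (y), 40 mm high; grip it across y. The point lies on the cap's axis, 53 mm above the skirt's lower edge, 19 mm below the bar's top; z up. The skirt under the bar is round, 66 mm diameter, 32 mm high, open below.
- cap: The same cap, upright on the white block at the start; origin at the centre of the skirt's lower edge, z up. Inside it is 26 mm deep; four round lugs (4 mm diameter, a quarter turn apart on the x and y axes, 5 mm above the lower edge) run in the bottle's thread.
- neck_rim (a point): Centre of the rigid rim of the bottle's upright neck, 154 mm above the bottle's underside, 184 mm above the table; z up. Neck 44 mm diameter, tapering to 39 mm at the rim as a guide; the cap goes over it with 1.5 mm play all round. With the cap's lugs on top of the thread (before the drop) cap_grip is 33 to 40 mm above this point.
- thread (a point): Point on the neck's axis 16 mm below its rim, amid the right-hand four-start thread: four ridges a quarter turn apart, each falling clockwise by 4.8 mm over 57 degrees to a stop, then a 24 degree gap. Where they start differs from bottle to bottle; this frame does not tell it. Turned clockwise before the drop, the cap jams on the stops and must not be forced.
- bottle: Fixed white bottle in a steel clamp; body 88 mm diameter, 85 mm high; origin under its centre, 30 mm above the table, z up. Turned counter-clockwise up to a quarter turn, the cap drops about 7 mm, onto the seal; about 15 degrees on it meets a hard stop. It may also land already dropped. Press with 3 to 8 N; 60 N in all (press and turning) is forcing it.
- seal (a joint): Sprung black seal disc, 33 mm diameter, in the neck's mouth, 4 mm proud of the rim at 0; value = how far it is pressed (m), at most 0.004. Yields at 2 N, then 2.5 N per mm. After the drop cap_grip is 31 mm above neck_rim; then 50 to 75 degrees clockwise draws the cap down about 3 mm to the stop (let it follow down) and the seal stays pressed.
- block: Fixed white foam block, 170 mm (x) by 130 mm (y) by 40 mm high, on which the cap stands at the start. Origin at the centre of its underside.
- flask: Bystander: loose small conical glass flask, 84 mm diameter, 130 mm high, origin under its centre. Leave it.
- rack: Bystander: loose red test-tube rack with glass tubes, 100 by 200 mm, 78 mm high to the top of the tubes, origin under its centre. Leave it.
- beaker: Bystander: loose steel beaker, 70 mm diameter, 80 mm high, origin under its centre. Leave it.
There are look-alikes about, which are no part of the job. Leave any turquoise look-alike of the cap alone.

How it is judged:
On the way:
1. the cap is level on the neck and has dropped off the start of the thread on to the seal (z of cap_grip in the frame of neck_rim below 0.0325 m and horizontal distance between cap_grip and neck_rim below 0.004 m and angle between cap_grip's own z axis and vertical below 0.08 rad), for 0.1 s.
At the end, for the whole second after the job is handed in: The cap is level (within 0.06 rad) and centred (within 4 mm) on the neck, drawn down by its thread so that cap_grip is less than 30 mm above the neck's rim and the seal stays pressed more than 1.5 mm with nobody holding the cap, which is at rest (value of joint seal above 0.0015 m and horizontal distance between cap_grip and neck_rim below 0.004 m and angle between cap_grip's own z axis and vertical below 0.06 rad and z of cap_grip in the frame of neck_rim below 0.03 m and contact force between the fingers and cap below 0.1 N and linear speed of cap below 0.02 m/s); the robot touches nothing.
It fails at once if cap and bottle are forced together: contact force over 60 N (contact force between cap and bottle above 60 N).
It fails at once if the flask is moved by more than 15 mm (distance of flask from where it was at the start of the episode above 0.015 m).
It fails at once if the rack is moved by more than 15 mm (distance of rack from where it was at the start of the episode above 0.015 m).
It fails at once if the beaker is moved by more than 15 mm (distance of beaker from where it was at the start of the episode above 0.015 m).
It also fails if it takes over 72 s, if anything falls off the work surface, if the arm or the gripper's body presses on something with over 40 N, if the wrist force passes 120 N, or if a joint passes its speed limit or range.

## Working session

There is one attempt and no reset: what is moved stays moved. The work goes in short steps, Python scripts to look and compute and a tool call to move; the robot and the scene stay as the last step left them, time stands still between calls to the robot, and variables do not carry over. Pictures are saved under pics/ and viewed, about 8 in all and at most 12, crops included, and the job is handed in when it is done.

Besides the shell and the picture viewer there is one more tool, called after ">>>" as a command line: name --argument value ..., lists and objects as JSON in quotes. jog_arm: Moves the arm, as the interface text tells. Its arguments: {"type":"object","properties":{"deltas":{"type":"array","items":{"type":"number"}},"claw":{"type":"number"},"newtons":{"type":"number"}},"required":["deltas"]}

```bash
mkdir -p pics
cat > h.py <<'E'
import numpy as np,cv2
from cell import robot
def grab(n,f):
    p=robot.camera_params(n); im=robot.read_camera(n); cv2.imwrite('pics/'+f,im[:,:,::-1]); np.savez('pics/'+f+'.npz',**p); return im,p
def ray(p,u,v):
    x=(u-p['cx'])/p['fx'];y=(v-p['cy'])/p['fy'];a,b=x,y
    for _ in range(20):
        s=1+p['k1']*(a*a+b*b);a,b=x/s,y/s
    R=np.array(p['R']);t=np.array(p['t']);return -R.T@t,R.T@np.array([a,b,1])
def atz(p,u,v,z):
    c,d=ray(p,u,v);return c+d*(z-c[2])/d[2]
def proj(p,X):
    q=np.array(p['R'])@np.array(X)+np.array(p['t']);a,b=q[:2]/q[2];s=1+p['k1']*(a*a+b*b)
    return p['fx']*a*s+p['cx'],p['fy']*b*s+p['cy']
def load(f):return dict(np.load('pics/'+f+'.npz'))
E
python3 -c "
from h import *
a,p=grab('scene','s1.png');b,q=grab('side','d1.png');c,w=grab('wrist','w1.png')
for k in (p,q,w):print(-np.array(k['R']).T@k['t'],k['fx'],np.array(k['R'])[2])
print(robot.observe())"
```

```text
[1.44093663 0.34087866 1.35649169] 494.8939214530058 [-0.5748036  -0.22476988 -0.78681594]
[ 0.51015496 -1.12753221  0.83765103] 362.5518457782816 [ 0.02328229  0.84321745 -0.53706821]
[0.07761602 0.52581949 0.38431955] 321.8920210297189 [ 0.27706129 -0.08514634 -0.95707217]
{'time': 0.15, 'qpos': array([ 1.12997406e+00,  3.42565668e-01,  1.52476315e+00, -9.48581726e-08,
        1.27543301e+00, -1.45982794e-01]), 'qvel': array([-7.43695815e-04, -1.85962065e-03, -5.11470829e-03, -1.96367855e-05,
        1.76367362e-03,  1.01420858e-05]), 'joint_efforts': array([ 1.14029463e-03, -4.31469941e+01, -2.44355589e+01,  7.18923658e-02,
        5.36845811e-02, -1.01868786e-04]), 'tool_pos': array([0.152404  , 0.50209215, 0.23721509]), 'tool_rot': array([-3.14043590e+00, -1.69983976e-04,  2.84675311e+00]), 'contact_force': array([-0.10081981,  0.11048566,  0.74742379]), 'torque': array([0.00772874, 0.00022866, 0.02134075]), 'opening': 0.09166787395541391}
```

View pics/s1.png

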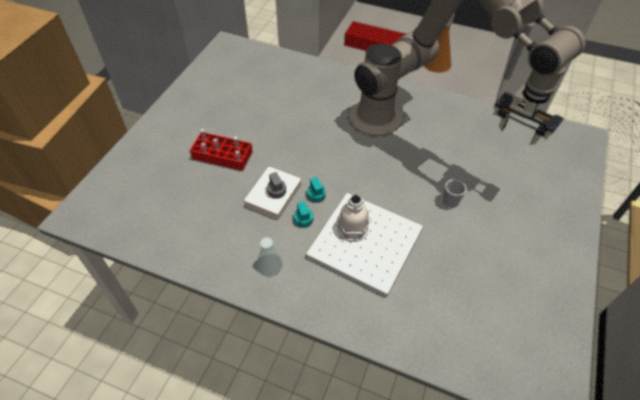

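View pics/d1.png

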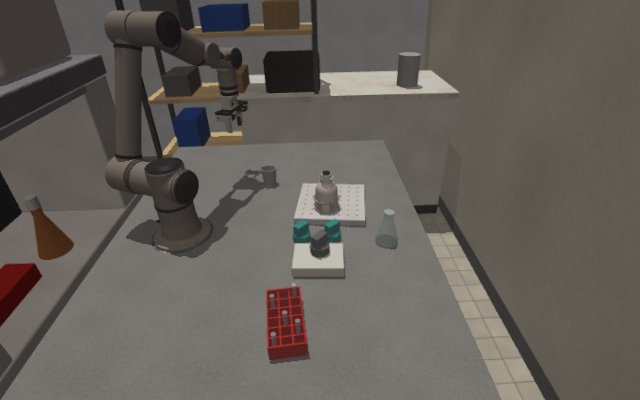

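The scene view shows the grey cap near (276,183) on the block, the bottle mouth near (355,200), and turquoise look-alikes at (317,189) and (303,213). In the side view the cap is at (319,240) and the rim at (326,174).

```bash
python3 -c "
from h import *
p=load('s1.png');q=load('d1.png')
print('cap',atz(p,276,177,.112),atz(q,319,234,.112));print('rim',atz(p,355,200,.186),atz(q,326,174,.186))
a=cv2.imread('pics/s1.png')[150:250,240:400];b=cv2.imread('pics/d1.png')[160:280,270:410]
a=cv2.resize(a,(400*1,250),interpolation=3);b=cv2.resize(b,(400,343),interpolation=3)
cv2.imwrite('pics/c1.png',np.vstack([a,b]))"
```

```text
cap [ 0.52061891 -0.1800746   0.112     ] [ 0.52133655 -0.18224195  0.112     ]
rim [0.56581824 0.10657015 0.186     ] [0.55837839 0.09318295 0.186     ]
```

View pics/c1.png

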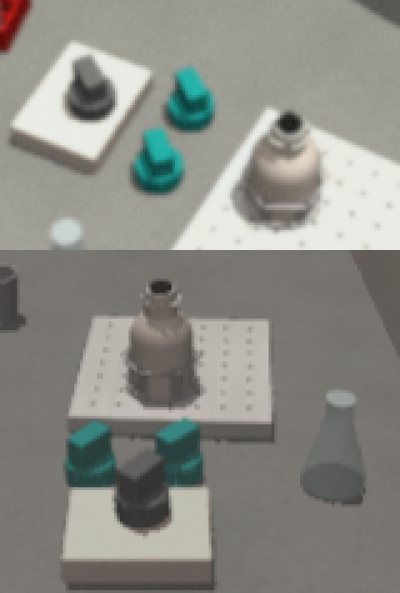

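>>> jog_arm --deltas '[0.175,-0.325,0.01,0,0,-0.065,0.35,-0.65,0.02,0,0,-0.13,0.527,-0.976,0.02,0,0,-0.195]'

```text
time: 0.4
tool_pos: [0.2052, 0.4036, 0.2393]
tool_rot: [-3.141, 0.0, 2.537]
contact_force: [1.1, 0.8, 0.4]
opening: 0.0917
```

>>> jog_arm --deltas '[0.175,-0.325,0.01,0,0,-0.065,0.35,-0.65,0.02,0,0,-0.13,0.527,-0.976,0.02,0,0,-0.195]'

```text
time: 0.65
tool_pos: [0.2582, 0.3056, 0.2418]
tool_rot: [3.141, 0.0, 2.23]
contact_force: [0.9, 0.4, -0.3]
opening: 0.0922
```

>>> jog_arm --deltas '[0.175,-0.325,0.01,0,0,-0.065,0.35,-0.65,0.02,0,0,-0.13,0.527,-0.976,0.02,0,0,-0.195]'

```text
time: 0.9
tool_pos: [0.3109, 0.208, 0.2439]
tool_rot: [3.141, -0.0, 1.923]
contact_force: [1.3, 0.3, -0.1]
opening: 0.0918
```

>>> jog_arm --deltas '[0.175,-0.325,0.01,0,0,-0.065,0.35,-0.65,0.02,0,0,-0.13,0.527,-0.976,0.02,0,0,-0.195]'

```text
time: 1.15
tool_pos: [0.3637, 0.1102, 0.2459]
tool_rot: [3.141, -0.0, 1.616]
contact_force: [0.1, 1.0, -0.2]
opening: 0.0913
```

>>> jog_arm --deltas '[0.175,-0.325,0.01,0,0,-0.065,0.35,-0.65,0.02,0,0,-0.13,0.527,-0.976,0.02,0,0,-0.195]'

```text
time: 1.4
tool_pos: [0.4164, 0.0125, 0.2479]
tool_rot: [3.141, -0.0, 1.31]
contact_force: [0.7, 1.5, -0.3]
opening: 0.0919
```

>>> jog_arm --deltas '[0.175,-0.325,0.01,0,0,-0.065,0.35,-0.65,0.02,0,0,-0.13,0.527,-0.976,0.02,0,0,-0.195]'

```text
time: 1.65
tool_pos: [0.4692, -0.0851, 0.2498]
tool_rot: [3.142, -0.0, 1.003]
contact_force: [1.0, 0.3, 0.3]
opening: 0.0918
```

>>> jog_arm --deltas '[0.175,-0.325,0.01,0,0,-0.065,0.35,-0.65,0.02,0,0,-0.13,0.527,-0.976,0.02,0,0,-0.195,0.527,-0.976,0.02,0,0,-0.195,0.527,-0.976,0.02,0,0,-0.195]'

```text
time: 2.07
tool_pos: [0.5214, -0.1822, 0.2505]
tool_rot: [-3.14, 0.001, 0.701]
contact_force: [0.4, 1.2, 0.2]
opening: 0.0915
```

```bash
python3 -c "
from h import *
grab('wrist','w2.png');o=robot.observe();print(o['time'],o['tool_pos'],o['tool_rot'],o['qpos'],o['contact_force'])"
```

```text
2.1167 [ 0.52098114 -0.18088011  0.25087398] [-3.13961607e+00  5.57437189e-04  7.02659543e-01] [-4.73289922e-01  3.82259252e-01  1.42633252e+00  2.52774824e-04
  1.33503981e+00  3.94788119e-01] [-1.14226715  0.64259844 -0.65505726]
```

View pics/w2.png

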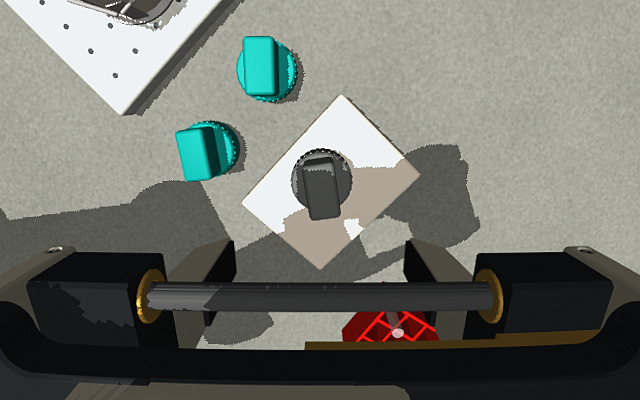

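The wrist view shows the grey cap with its bar around (322,192), long axis near-vertical and tilted a few degrees. I need a zoom on its top face.

```bash
python3 -c "
from h import *
a=cv2.imread('pics/w2.png')[140:230,280:370]
cv2.imwrite('pics/c2.png',cv2.resize(a,(540,540),interpolation=0))"
```

```text
(no output)
```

View pics/c2.png

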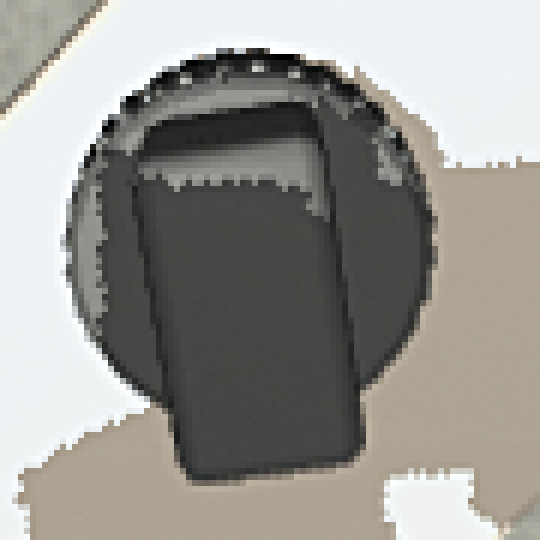

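The bar's top face has crop corners (138,155), (325,135), (362,460) and (185,478).

```bash
python3 -c "
from h import *
p=load('w2.png');P=np.array([atz(p,280+u/6,140+v/6,.112) for u,v in [(138,155),(325,135),(362,460),(185,478)]])
print(P,P.mean(0));d=(P[0]+P[1]-P[2]-P[3])/2;e=(P[1]+P[2]-P[0]-P[3])/2
print(np.linalg.norm(d),np.linalg.norm(e),np.arctan2(d[1],d[0]),np.arctan2(e[1],e[0]))
print([atz(p,280+u/6,140+v/6,.072) for u,v in [(250,230)]])"
```

```text
[[ 0.53194173 -0.15315854  0.112     ]
 [ 0.55226837 -0.17256019  0.112     ]
 [ 0.51719103 -0.21061847  0.112     ]
 [ 0.49697796 -0.19133464  0.112     ]] [ 0.52459477 -0.18191796  0.112     ]
0.05176252856328272 0.028018002029661527 0.8277125845923113 -0.7619979188320873
[array([ 0.52724393, -0.17933407,  0.072     ])]
```

>>> jog_arm --deltas '[0.03,-0.01,-0.33,0,0,0.075,0.03,-0.01,-0.66,0,0,0.075,0.03,-0.01,-1.0,0,0,0.075]'

```text
time: 2.37
tool_pos: [0.5243, -0.1804, 0.1516]
tool_rot: [3.14, -0.001, 0.824]
contact_force: [1.7, -0.4, 0.6]
opening: 0.0919
```

>>> jog_arm --deltas '[0,0,-0.2,0,0,0,0,0,-0.4,0,0,0,0,0,-0.55,0,0,0,0,0,-0.63,0,0,0,0,0,-0.63,0,0,0]'

```text
time: 2.78
tool_pos: [0.5232, -0.1802, 0.0875]
tool_rot: [-3.138, 0.001, 0.822]
contact_force: [-0.3, -0.4, -0.3]
opening: 0.0923
```

>>> jog_arm --deltas '[0,0,0,0,0,0,0,0,0,0,0,0,0,0,0,0,0,0,0,0,0,0,0,0,0,0,0,0,0,0]' --claw 0 --newtons 25

```text
time: 3.2
tool_pos: [0.5247, -0.182, 0.0895]
tool_rot: [3.14, -0.0, 0.821]
contact_force: [0.6, 0.1, 0.2]
opening: 0.0628
```

>>> jog_arm --deltas '[0,0,0,0,0,0,0,0,0,0,0,0,0,0,0,0,0,0,0,0,0,0,0,0,0,0,0,0,0,0]'

```text
time: 3.62
tool_pos: [0.5244, -0.1818, 0.0887]
tool_rot: [-3.142, 0.0, 0.82]
contact_force: [-0.4, 0.7, -0.0]
opening: 0.0299
```

>>> jog_arm --deltas '[0,0,0.1,0,0,0,0,0,0.3,0,0,0,0,0,0.65,0,0,0,0,0,1.0,0,0,0]'

```text
time: 3.95
tool_pos: [0.5236, -0.1814, 0.1895]
tool_rot: [-3.139, 0.001, 0.82]
contact_force: [0.7, -0.5, -0.5]
opening: 0.0301
```

>>> jog_arm --deltas '[0,0,0.35,0,0,0,0,0.2,0.7,0,0,0,-0.05,0.55,1.0,0,0,0,-0.1,0.9,1.0,0,0,0]'

```text
time: 4.28
tool_pos: [0.5162, -0.0928, 0.2949]
tool_rot: [3.132, -0.004, 0.818]
contact_force: [0.5, 1.5, -0.4]
opening: 0.0297
```

>>> jog_arm --deltas '[-0.1,0.35,0,0,0,0,-0.15,0.7,0,0,0,0,-0.2,1.0,0,0,0,0,-0.2,1.0,0,0,0,0,-0.2,1.0,0,0,0,0]'

```text
time: 4.7
tool_pos: [0.4941, 0.0095, 0.2896]
tool_rot: [3.141, -0.0, 0.824]
contact_force: [-0.1, -0.1, -1.1]
opening: 0.0305
```

```bash
python3 -c "
from h import *
grab('wrist','w3.png');grab('side','d3.png');o=robot.observe();print(o['time'],o['tool_pos'],o['tool_rot'],o['qpos'],o['contact_force'])
"
```

```text
4.8 [0.49452974 0.0076218  0.28911197] [3.14079986e+00 1.58255005e-04 8.20536538e-01] [-1.39314623e-01  2.48543033e-01  1.51224920e+00 -5.95180255e-04
  1.38024186e+00  6.11057669e-01] [ 0.15771425 -0.95196929 -1.31280032]
```

View pics/w3.png

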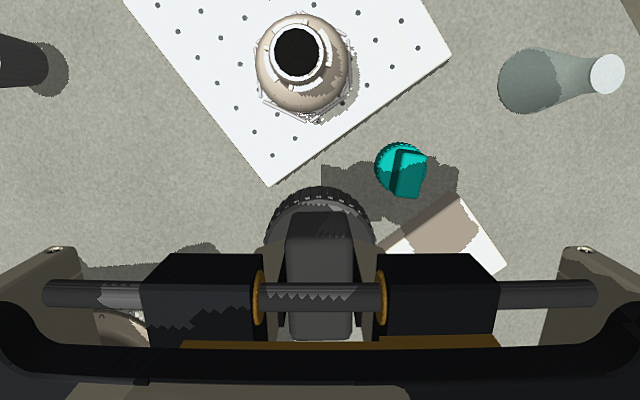

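```bash
python3 -c "
from h import *
p=load('w3.png');a=cv2.imread('pics/w3.png');m=np.zeros(a.shape[:2],np.uint8)
m[15:90,260:340]=(a[15:90,260:340].max(2)<70)*255
n,l,s,c=cv2.connectedComponentsWithStats(m);k=l[52,298];print(s[k],c[k])
cn=max(cv2.findContours((l==k).astype(np.uint8),0,1)[0],key=len)
P=np.array([atz(p,u,v,.188)[:2] for u,v in cn[:,0]]);(x,y),r=cv2.minEnclosingCircle((P*1000).astype(np.float32));print(x,y,r,P.mean(0),P.min(0),P.max(0))
w=cv2.resize(a[5:105,250:350],(400,400),interpolation=0);b=cv2.resize(a[180:345,255:385],(400,508),interpolation=0)
w=np.vstack([w,np.zeros((108,400,3),np.uint8)]);cv2.imwrite('pics/c3.png',np.hstack([w,b]))
for z,name in((.313,'top'),):
  for xx in(.027,-.027): print(proj(p,[.4945+xx*np.cos(.8205),.0085+xx*np.sin(.8205),z]))"
```

```text
[ 274   28   45   48 1676] [296.23329356  51.86097852]
560.7380981445312 106.12797546386719 16.220508575439453 [0.56087114 0.10628308] [0.544739   0.09060577] [0.57691743 0.1218821 ]
(np.float64(322.6086687954019), np.float64(237.40563100399086))
(np.float64(321.89366624192854), np.float64(343.4201802321711))
```

View pics/c3.png

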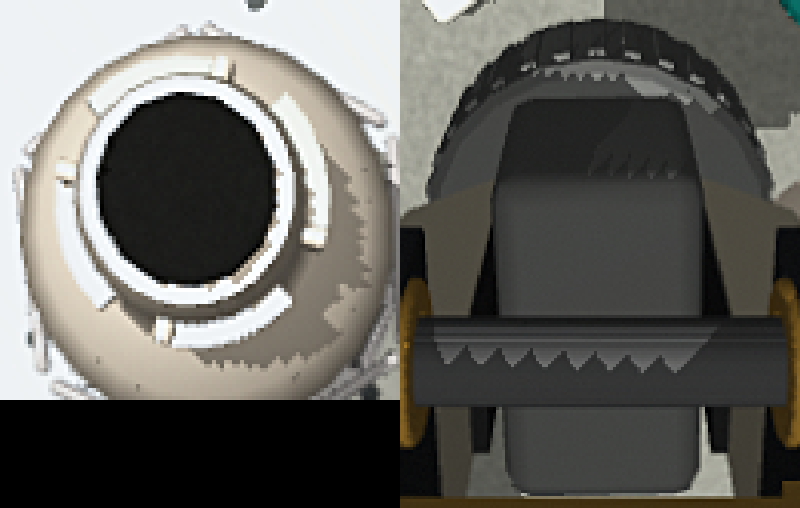

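The black seal disc fits at about (0.561, 0.106) with a radius of 16.2 mm, as expected. The held bar is centred within about 1 mm. The thread ridges are visible: stops at their clockwise ends, gap centre about 56° counter-clockwise of the cap's lugs. I'll pre-turn about 40° so the cap lands near a ridge start.

>>> jog_arm --deltas '[0.14,0.2,0,0,0,0.075,0.28,0.42,0,0,0,0.15,0.42,0.64,0,0,0,0.225,0.56,0.84,0,0,0,0.3,0.665,0.977,0,0,0,0.375]'

```text
time: 5.22
tool_pos: [0.5623, 0.1059, 0.2885]
tool_rot: [-3.142, -0.0, 1.414]
contact_force: [-0.0, 0.9, -1.1]
opening: 0.0298
```

>>> jog_arm --deltas '[0,0,-0.1,0,0,0.065,0,0,-0.25,0,0,0.065,0,0,-0.3,0,0,0.065,0,0,-0.3,0,0,0.065,0,0,-0.3,0,0,0.065]'

```text
time: 5.63
tool_pos: [0.5612, 0.1048, 0.2589]
tool_rot: [-3.141, 0.0, 1.51]
contact_force: [0.1, 0.1, -0.9]
opening: 0.0298
```

```bash
python3 -c "
from h import *
P=[]
for i in range(4):
  o=robot.observe();P.append(np.r_[o['tool_pos'],o['tool_rot'][2],o['contact_force']]);im,p=grab(['side','scene','wrist','side'][i],'e%d.png'%i)
print(o['time'],np.round(P,4),np.mean(P,0),o['qpos'])
a=cv2.imread('pics/e0.png');b=cv2.imread('pics/e1.png')
a=cv2.resize(a[120:210,285:375],(400,400),interpolation=3);b=cv2.resize(b[150:240,310:400],(400,400),interpolation=3)
cv2.imwrite('pics/c4.png',np.hstack([a,b]))"
```

```text
5.7833 [[ 0.5612  0.1048  0.2589  1.5096  0.0713  0.1113 -0.9182]
 [ 0.5614  0.105   0.2594  1.5099  0.5324 -0.2318 -0.9129]
 [ 0.5614  0.1052  0.2596  1.5103  0.3216 -0.2356 -0.9716]
 [ 0.5614  0.1054  0.2597  1.5106 -0.5822 -0.1987 -1.1419]] [ 0.56134773  0.10512759  0.25940339  1.51010233  0.08578058 -0.13869958
 -0.98616588] [ 5.14438454e-02  4.11400152e-01  1.35685428e+00 -3.58056946e-05
  1.37159223e+00  1.11642782e-01]
```

View pics/c4.png

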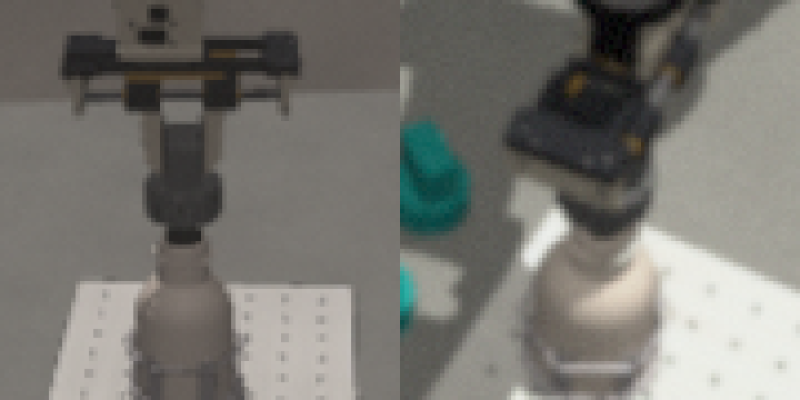

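Both views show the cap centred above the neck.

>>> jog_arm --deltas '[0,0,-0.08,0,0,0,0,0,-0.14,0,0,0,0,0,-0.2,0,0,0,0,0,-0.26,0,0,0,0,0,-0.3,0,0,0]'

```text
time: 6.25
tool_pos: [0.5605, 0.1059, 0.2275]
tool_rot: [-3.14, 0.0, 1.512]
contact_force: [-0.4, -0.3, -1.2]
opening: 0.03
```

>>> jog_arm --deltas '[0,0,-0.02,0,0,0,0,0,-0.04,0,0,0,0,0,-0.06,0,0,0,0,0,-0.06,0,0,0]'

```text
time: 6.58
tool_pos: [0.5608, 0.1059, 0.2224]
tool_rot: [-3.141, 0.0, 1.512]
contact_force: [-0.4, -0.2, -1.4]
opening: 0.0301
```

>>> jog_arm --deltas '[0,0,-0.01,0,0,0,0,0,-0.02,0,0,0,0,0,-0.02,0,0,0]'

```text
time: 6.83
tool_pos: [0.5609, 0.1059, 0.2207]
tool_rot: [3.141, 0.0, 1.512]
contact_force: [1.0, -0.2, -1.3]
opening: 0.0299
```

>>> jog_arm --deltas '[0,0,-0.01,0,0,0,0,0,-0.02,0,0,0,0,0,-0.02,0,0,0]'

```text
time: 7.08
tool_pos: [0.5608, 0.1059, 0.2185]
tool_rot: [-3.141, 0.0, 1.512]
contact_force: [-1.0, -0.5, -0.3]
opening: 0.0302
```

>>> jog_arm --deltas '[0,0,-0.01,0,0,0,0,0,-0.01,0,0,0,0,0,-0.01,0,0,0]'

```text
time: 7.33
tool_pos: [0.561, 0.1058, 0.2179]
tool_rot: [3.141, 0.0, 1.512]
contact_force: [-0.7, 0.4, 1.6]
opening: 0.0299
```

>>> jog_arm --deltas '[0,0,-0.01,0,0,0,0,0,-0.01,0,0,0,0,0,-0.01,0,0,0]'

```text
time: 7.58
tool_pos: [0.5611, 0.1059, 0.2175]
tool_rot: [3.14, -0.0, 1.512]
contact_force: [-1.4, -0.2, 5.2]
opening: 0.0302
```

Contact at about 39 mm, so the lugs are high on the ridge, near its start, as planned. Now I'll turn counter-clockwise gently.

>>> jog_arm --deltas '[0,0,0,0,0,0.02,0,0,0,0,0,0.04,0,0,0,0,0,0.06,0,0,0,0,0,0.06]'

```text
time: 7.92
tool_pos: [0.5617, 0.1061, 0.2175]
tool_rot: [3.139, -0.0, 1.607]
contact_force: [0.9, 0.5, 4.4]
opening: 0.0301
```

>>> jog_arm --deltas '[0,0,0,0,0,0.02,0,0,0,0,0,0.04,0,0,0,0,0,0.06,0,0,0,0,0,0.06]'

```text
time: 8.25
tool_pos: [0.5608, 0.106, 0.2167]
tool_rot: [-3.142, -0.0, 1.701]
contact_force: [0.0, 1.2, 1.8]
opening: 0.0299
```

>>> jog_arm --deltas '[0,0,-0.01,0,0,0,0,0,-0.01,0,0,0,0,0,-0.01,0,0,0]'

```text
time: 8.5
tool_pos: [0.5605, 0.1064, 0.2156]
tool_rot: [-3.141, -0.001, 1.699]
contact_force: [-1.0, 3.5, 2.6]
opening: 0.0301
```

>>> jog_arm --deltas '[0,0,0,0,0,0.02,0,0,0,0,0,0.04,0,0,0,0,0,0.04]'

```text
time: 8.75
tool_pos: [0.5608, 0.1057, 0.2151]
tool_rot: [-3.141, 0.0, 1.763]
contact_force: [0.2, 0.9, -1.1]
opening: 0.0302
```

The force fell to the free-hanging value, so the lugs are off the ridge. I'll follow down.

>>> jog_arm --deltas '[0,0,-0.01,0,0,0,0,0,-0.02,0,0,0,0,0,-0.02,0,0,0]'

```text
time: 9.0
tool_pos: [0.5607, 0.1056, 0.2132]
tool_rot: [-3.141, 0.0, 1.762]
contact_force: [-1.0, 0.5, -2.1]
opening: 0.0299
```

>>> jog_arm --deltas '[0,0,-0.01,0,0,0,0,0,-0.02,0,0,0,0,0,-0.02,0,0,0]'

```text
time: 9.25
tool_pos: [0.5608, 0.1057, 0.2114]
tool_rot: [-3.141, 0.0, 1.763]
contact_force: [-0.5, 0.8, -1.5]
opening: 0.0304
```

>>> jog_arm --deltas '[0,0,-0.01,0,0,0,0,0,-0.01,0,0,0,0,0,-0.01,0,0,0]'

```text
time: 9.5
tool_pos: [0.5609, 0.1058, 0.2108]
tool_rot: [3.141, 0.0, 1.763]
contact_force: [-0.6, 0.2, -0.9]
opening: 0.0295
```

>>> jog_arm --deltas '[0,0,-0.01,0,0,0,0,0,-0.01,0,0,0,0,0,-0.01,0,0,0]'

```text
time: 9.75
tool_pos: [0.561, 0.1059, 0.2101]
tool_rot: [3.141, 0.0, 1.763]
contact_force: [-0.7, 0.2, 2.0]
opening: 0.0297
```

>>> jog_arm --deltas '[0,0,-0.01,0,0,0,0,0,-0.01,0,0,0,0,0,-0.01,0,0,0]'

```text
time: 10.0
tool_pos: [0.561, 0.1059, 0.2091]
tool_rot: [3.141, 0.0, 1.763]
contact_force: [-1.4, -1.0, 5.2]
opening: 0.0302
```

The cap is down on the seal, about 30.5 mm with roughly 6 N. Turning clockwise now, following down.

>>> jog_arm --deltas '[0,0,0,0,0,-0.04,0,0,0,0,0,-0.08,0,0,0,0,0,-0.12,0,0,0,0,0,-0.12]'

```text
time: 10.33
tool_pos: [0.5613, 0.1059, 0.2092]
tool_rot: [3.14, -0.0, 1.572]
contact_force: [0.1, 0.3, 5.7]
opening: 0.03
```

>>> jog_arm --deltas '[0,0,0,0,0,-0.04,0,0,-0.01,0,0,-0.08,0,0,-0.01,0,0,-0.12,0,0,-0.01,0,0,-0.12]'

```text
time: 10.67
tool_pos: [0.5615, 0.1059, 0.2085]
tool_rot: [3.14, -0.0, 1.385]
contact_force: [-1.3, 0.8, 6.5]
opening: 0.03
```

>>> jog_arm --deltas '[0,0,0,0,0,-0.04,0,0,-0.005,0,0,-0.08,0,0,-0.005,0,0,-0.11,0,0,-0.005,0,0,-0.11]'

```text
time: 11.0
tool_pos: [0.5617, 0.1058, 0.2081]
tool_rot: [3.139, -0.001, 1.213]
contact_force: [-1.0, -1.0, 7.3]
opening: 0.03
```

```bash
python3 -c "
from h import *
o=robot.observe();print(o['torque'],o['contact_force'],o['tool_rot'])"
```

```text
[-0.19734009  0.16172006 -0.03372602] [-1.04002811 -0.96302434  7.32443533] [ 3.13917799e+00 -7.55204087e-04  1.21273326e+00]
```

>>> jog_arm --deltas '[0,0,0,0,0,-0.04,0,0,0,0,0,-0.08,0,0,0,0,0,-0.11,0,0,0,0,0,-0.11]'

```text
time: 11.33
tool_pos: [0.5617, 0.1058, 0.2082]
tool_rot: [3.139, -0.001, 1.04]
contact_force: [-0.5, -0.5, 6.7]
opening: 0.03
```

```bash
python3 -c "
from h import *
o=robot.observe();print(o['torque'],o['contact_force'],o['tool_rot'])"
```

```text
[-0.21937542  0.18468396  0.01611041] [-0.50772607 -0.54627074  6.73006983] [ 3.13926641e+00 -1.15630839e-03  1.03996740e+00]
```

>>> jog_arm --deltas '[0,0,0,0,0,-0.03,0,0,0,0,0,-0.06,0,0,0,0,0,-0.08,0,0,0,0,0,-0.08]'

```text
time: 11.67
tool_pos: [0.5618, 0.1057, 0.2082]
tool_rot: [3.139, -0.001, 0.915]
contact_force: [0.2, -1.5, 7.3]
opening: 0.0302
```

```bash
python3 -c "
from h import *
o=robot.observe();print(o['torque'],o['contact_force'],o['tool_rot'])"
```

```text
[-0.30063805  0.15987348  0.02561353] [ 0.24307436 -1.45888926  7.32242145] [ 3.13925825e+00 -1.46930210e-03  9.15162872e-01]
```

>>> jog_arm --deltas '[0,0,0,0,0,-0.02,0,0,0,0,0,-0.04,0,0,0,0,0,-0.06,0,0,0,0,0,-0.06]'

```text
time: 12.0
tool_pos: [0.5616, 0.1058, 0.208]
tool_rot: [3.14, -0.001, 0.821]
contact_force: [-1.2, 0.1, 6.4]
opening: 0.0297
```

```bash
python3 -c "
from h import *
o=robot.observe();print(o['torque'],o['contact_force'],o['tool_rot'])"
```

```text
[-0.2138125   0.17264243  0.05177578] [-1.21747762  0.13499101  6.37801466] [ 3.13987485e+00 -1.48040569e-03  8.20989503e-01]
```

>>> jog_arm --deltas '[0,0,0,0,0,-0.02,0,0,0,0,0,-0.04,0,0,0,0,0,-0.04]'

```text
time: 12.25
tool_pos: [0.5615, 0.1059, 0.2078]
tool_rot: [3.14, -0.001, 0.758]
contact_force: [-0.4, 0.9, 6.4]
opening: 0.0299
```

```bash
python3 -c "
from h import *
o=robot.observe();print(o['torque'],o['contact_force'],o['tool_rot'])"
```

```text
[-0.06216127  0.18997799  0.05987874] [-0.3506727   0.92988501  6.42264031] [ 3.14044504e+00 -1.34680271e-03  7.58292506e-01]
```

>>> jog_arm --deltas '[0,0,0,0,0,-0.02,0,0,-0.003,0,0,-0.04,0,0,-0.003,0,0,-0.04]'

```text
time: 12.5
tool_pos: [0.5614, 0.1062, 0.2076]
tool_rot: [3.141, -0.002, 0.696]
contact_force: [-1.0, 1.2, 6.8]
opening: 0.0303
```

```bash
python3 -c "
from h import *
o=robot.observe();print(o['torque'],o['contact_force'],o['tool_rot'])"
```

```text
[0.08279096 0.28832496 0.25991126] [-0.95708573  1.23345533  6.79701399] [ 3.14070350e+00 -1.66832936e-03  6.96053372e-01]
```

>>> jog_arm --deltas '[0,0,0,0,0,-0.02,0,0,0,0,0,-0.04,0,0,0,0,0,-0.04]'

```text
time: 12.75
tool_pos: [0.5612, 0.1061, 0.2076]
tool_rot: [3.141, -0.001, 0.635]
contact_force: [-0.8, 0.0, 6.9]
opening: 0.0304
```

```bash
python3 -c "
from h import *
o=robot.observe();print(o['torque'],o['contact_force'],o['tool_rot'])"
```

```text
[-0.05764183  0.39454437  0.88949036] [-0.83224222  0.04219337  6.93366818] [ 3.14057818e+00 -9.27574286e-04  6.34641395e-01]
```

The turning moment rose to 0.9 N m after about 65°, so it's at the stop. I'll relax the wind-up and the downward press, then release.

>>> jog_arm --deltas '[0,0,0.005,0,0,0.02,0,0,0.01,0,0,0.03,0,0,0.01,0,0,0.03]'

```text
time: 13.0
tool_pos: [0.5611, 0.1061, 0.2078]
tool_rot: [3.142, -0.001, 0.681]
contact_force: [1.0, 0.7, 1.6]
opening: 0.0302
```

```bash
python3 -c "
from h import *
o=robot.observe();print(o['torque'],o['contact_force'],o['tool_rot'],o['tool_pos'])"
```

```text
[ 0.09583115 -0.0419505   0.08625659] [1.03243919 0.71679297 1.58025715] [ 3.14154497e+00 -5.26178697e-04  6.80821395e-01] [0.56114383 0.10605207 0.20778979]
```

Raising 1 mm left z unchanged, so the thread is holding the cap. Releasing.

>>> jog_arm --deltas '[0,0,0,0,0,0,0,0,0,0,0,0,0,0,0,0,0,0,0,0,0,0,0,0,0,0,0,0,0,0]' --claw 1

```text
time: 13.42
tool_pos: [0.5608, 0.1058, 0.2078]
tool_rot: [-3.142, 0.0, 0.679]
contact_force: [-0.2, -0.5, 0.8]
opening: 0.0596
```

>>> jog_arm --deltas '[0,0,0,0,0,0,0,0,0,0,0,0,0,0,0,0,0,0,0,0,0.03,0,0,0,0,0,0.1,0,0,0]'

```text
time: 13.83
tool_pos: [0.5604, 0.1058, 0.2175]
tool_rot: [-3.141, 0.002, 0.679]
contact_force: [-0.6, 0.3, -0.5]
opening: 0.0901
```

>>> jog_arm --deltas '[0,0,0.2,0,0,0,0,0,0.5,0,0,0,0,0,0.8,0,0,0,0,0,1.0,0,0,0,0,0,1.0,0,0,0]'

```text
time: 14.25
tool_pos: [0.5626, 0.106, 0.3239]
tool_rot: [3.136, -0.008, 0.679]
contact_force: [-0.1, 0.6, 0.1]
opening: 0.0917
```

>>> jog_arm --deltas '[-0.1,-0.1,0,0,0,0,-0.2,-0.2,0,0,0,0,-0.3,-0.3,0,0,0,0,-0.3,-0.3,0,0,0,0,-0.3,-0.3,0,0,0,0]'

```text
time: 14.67
tool_pos: [0.5308, 0.0757, 0.3182]
tool_rot: [3.141, -0.0, 0.678]
contact_force: [0.3, 0.4, 0.3]
opening: 0.0919
```

```bash
python3 -c "
from h import *
o=robot.observe();print(o['time'],o['tool_pos'],o['contact_force'],o['opening'])
im,p=grab('wrist','f1.png');grab('side','f2.png')
for z,n in((.184+.0285+.019,'top'),): print(proj(p,[.561,.1058,z]))
a=cv2.imread('pics/f2.png');a=cv2.resize(a[130:220,285:375],(400,400),interpolation=3)
b=cv2.imread('pics/f1.png')[:,120:520];cv2.imwrite('pics/c5.png',np.hstack([a,b]))"
```

```text
14.6667 [0.53082909 0.075724   0.31821308] [0.32970368 0.39435862 0.27786155] 0.09194269547493213
(np.float64(313.82834483607337), np.float64(157.7925065688573))
```

View pics/c5.png

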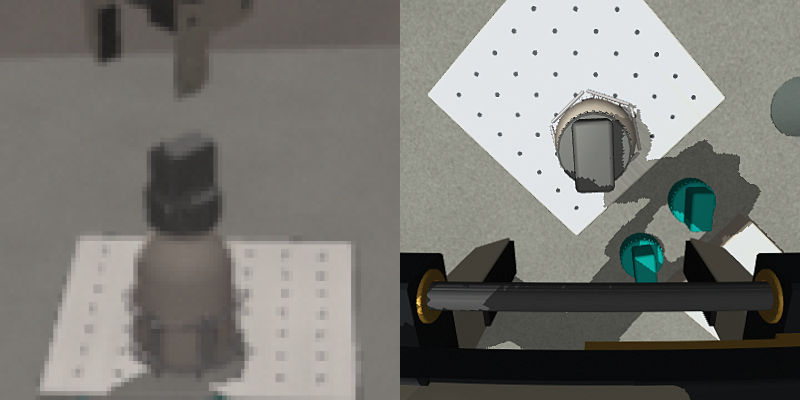

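The cap sits level and centred: its bar top is at wrist-image (313,157) against a predicted (314,158). The fingers are clear.

```bash
python3 -c "
from cell import robot
print(robot.hand_in())"
```

```text
the job is handed in; nothing more can be done
None
```

I put the cap on the bottle, dropped it off the thread start, screwed it home, let go and handed the job in at about 14.7 s. No verdict was reported.

- **Drop:** The cap landed on top of the thread with cap_grip about 39 mm above the rim. It came off after about 14° counter-clockwise, when the upward force vanished. I then followed it down onto the seal, to about 30.5 mm.
- **Screwing home:** I turned it clockwise about 65°. The downward press was about 5–7 N by the wrist reading. At the stop the turning moment rose to 0.9 N m, roughly 40 N spread over the four lugs by my estimate. That was higher than I meant but under the 60 N limit. I backed off about 3° before releasing.
- **Last checks:** When I raised the commanded height by 1 mm before release, the tool stayed down, so the thread was holding the cap at about 28–29 mm. After release, the wrist picture showed the bar within about 1 px of its predicted centred position, and the cap looked level in the side view. The fingers were clear.
- **Not checked:** I inferred the seal's compression from height and force and did not measure it directly. I did not measure the flask, rack or beaker afterwards, but the arm never went near them and I saw no unexpected contact forces.

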